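Open the filter slide of the bench dust unit with the release pin

ROBOT

A 7-joint arm with a two-finger parallel gripper is mounted at the origin on the work surface. World frame = base frame: x ahead of the robot, y to its left, z up, the work surface at z = 0. Lengths are in mm, angles in rad, forces in N, time in s.
With the tool pointing down it reaches from about 400 to 850 mm from the base axis. Payload 6.9 kg.
Tool frame: the origin (TCP) lies at the very end of the fingers, on their centre line; the grasp point (between the pads) lies 19 mm behind it; z points along the fingers, y is the line along which they close (so a half turn about z gives the same grasp; the last joint's range is limited). The gripper opens to 85 mm and grips with 20 to 120 N. Pads are 22 mm wide; open, the fingers measure 114 mm over their backs; the gripper's body (76 mm by 85 mm) begins 54 mm behind the grasp point. The pads swing forward as they close: fully open they stand 13 mm farther back than shut.
Start: joints at [-1.224, 0.507, -0.238, 1.5, 0.126, 1.149, -0.155], TCP at [149.676, 606.802, 231.275] pointing down, gripper open.
Joint ranges: [-3.08, 3.08], [-0.24, 2.05], [-1.43, 1.35], [0, 2.5], [-1.52, 4.66], [0.17, 1.96], [-2.89, 2.89]. Speed limits (rad/s): [2.39, 2.39, 3.14, 3.14, 3.14, 3.14, 3.14].

INTERFACE

Orientations are given as a unit quaternion [w, x, y, z].
In Python, from cell import telemetry, cams, order gives the robot as it stands.
- The arm moves only by the tool carry_out, never from a script. Its argument "motion" is a list that holds one entry, the list of rows, each a list of 5 numbers: the shift along the world's x, y, z in cm, then the turn about the world's z in degrees, then the opening, from -1 (shut) to 1 (fully open). A call has 1 to 20 rows; each row shifts and turns the commanded pose from where the row before left it; what a row does not reach is not made up. A row lasts 1/10 s, in which the tool goes at most 50 mm and 8.59 degrees, less where a joint would pass 70% of its speed; a pose out of reach is approached as far as the arm can. A call with a gripper value outside its range is refused whole. The fingers move at their own pace and stop on an object; "squeeze" is the grip in N (left out, the last holds). Time passes only in rows, so rows that do not move let the fingers close. It gives the time, the measured TCP pose, the force, the opening and the grip force at its end, in the units of the state.
- telemetry.state(): the state, without advancing time (a new reading comes with each control period).
- cams.camera(name): name is "side" or "top"; returns the picture (420x560x3 uint8, red, green, blue); there is no depth.
- cams.camera_params(name): a dict with "vfov" (degrees; the focal length in pixels is half the picture's height over the tangent of half this angle, whatever the lens; pixels are square), "cx", "cy" (the principal point, pixels), "rvec" (rotation vector, rad) and "tvec" (3), from world to camera coordinates, as OpenCV has them. Camera axes: x right, y down, z forward; pixel columns grow to the right and rows downward; lengths in mm; the calibration is good to about 2 mm. A picture is of the moment at which its call begins. camera_params takes no time and is no camera call.
- order.hand_in(): hands the job in; it is judged then, once.
The state is a dict: "clock": time; "joint_positions": joint angles; "qvel": joint speeds; "effort": joint torques, N m; "ee_pos": TCP position; "ee_rot": TCP orientation; "wrist_force": force on the tool from outside, world axes, zero at the start; "wrist_torque": the same for the moment, N m; "width": finger opening in mm; "grasp_force": force on a finger pad.
Only numpy, scipy, OpenCV 4.12 (cv2) and the standard library are available. Lean on these libraries where they do the work, as an engineer would, in place of code of your own. Each camera call takes 0.05 s, during which the arm holds its last target. There are 200 camera calls.

TASK

The filter slide on top of the blue bench dust unit has to come out for cleaning: take the red-handled pin tool from its wooden stand, put its steel pin into the small well in the slide and gently hold the orange release button down on its stop, which you can only feel, while you push the slide out with the pin in the direction of the red arrow, until it is all the way out and stays latched there with the button up again. Then put the pin tool back upright in its stand, pin in the hole. Do not force the button or the slide, and leave the mug, the brass tin and the steel block where they are.

Things in the scene. Friction and masses are not known exactly. Their poses are not given: they have to be found in the camera images.
- housing: Blue painted bench dust unit, fixed to the bench, 200 (its x) x 130 (its y) x 86 mm high; origin at the centre of its underside, z up. It stands on screw feet, so that its underside is anywhere from 4 to 18 mm above the bench. The slide lies in a channel on its top, open at the +x end; the slide moves out along the unit's +x. Rails (15 mm wide) and back wall round it rise to 86 mm over the underside.
- well_mouth (a point): Centre of the mouth of the well in the slide, on the slide's top face (84 mm above the unit's underside), framed in black. Through well 10 x 10 mm, sides along the slide's x and y, mouth bevelled by 2 mm. It moves with the slide; x of this point's axes is the way out.
- button_top (a point): Centre of the top face of the release button: orange square release button, 9 x 9 mm, at the bottom of the well. Its top face is 6 mm below the slide's top when up and goes straight down. Rides with the slide.
- release (a joint): How far the release button is pressed, m; 0 is up. Spring: 1.5 N to start, rising 0.2 N per mm. A firm stop lies 4 to 17 mm down, different from unit to unit; it cannot be seen, only felt (resistance climbs sharply past 6 N). The latch is clear only within the last 1.5 mm above the stop: hold it on the stop with 7 to 10 N. More than 20 N breaks it.
- slide_top (a point): Centre of the top face of the aluminium filter slide, 84 mm above the unit's underside. Slide 182 (along the way out) x 96 x 24 mm, with white filter ribs and a red arrow that points the way out (the unit's +x, also this point's +x). It carries the well and the button.
- filter_slide (a joint): How far the slide is out, m: 0 home, 0.053 end stop. A return spring (1.6 N at home, 3.7 N at the stop) and 1 to 5 N of friction oppose it. If the button comes up on the way, the latch bites at the next catch (every 12 mm). The last catch is passed at 0.046: let the button up beyond that and it stays latched (it springs back to 0.046). More than 35 N on slide and button breaks them.
- pin_tool: Pin tool, 115 mm long, 0.06 to 0.13 kg: round steel pin 6 mm thick with a rounded tip, 40 mm long; then a dark collar 28 mm across and 5 mm thick; then a red handle, 20 x 20 mm square and 70 mm long (from 45 to 115 mm above the tip). Origin at the tip of the pin, z along the tool towards the handle's end, x and y square to the handle's flats. Stands upright in the stand at the start, tip down.
- pin_tip (a point): Tip of the steel pin (same point as the tool's origin).
- stand: Pale wooden stand, fixed, 80 x 80 x 50 mm high, origin at the centre of its underside, z up. A hole in the middle of its top, 14 mm across with a 2 mm bevelled mouth, 45 mm deep. With the tool home, its collar sits flat on the stand's top and its tip is 10 mm above the bench.
- mug: Blue ceramic mug, 80 mm across, 90 mm high, loose; origin at the centre of its underside. Leave alone.
- tin: Round brass tin, 68 mm across, 28 mm high, loose; origin at the centre of its underside. Leave alone.
- steel_block: Dark steel cylinder block, 60 mm across, 40 mm high, 0.8 kg, loose; origin at the centre of its underside. Leave alone.

How it is judged:
By the outcome, as a careful person would: the job done as asked, in the order asked, and still so for the second after the job is handed in, with the robot touching nothing.
It also fails if it takes over 72 s, if anything falls off the work surface, if the arm or the gripper's body presses on something with over 40 N, if the wrist force passes 120 N, or if a joint passes its speed limit or range.

## Working session

There is one attempt and no reset: what is moved stays moved. The work goes in short steps, Python scripts to look and compute and a tool call to move; the robot and the scene stay as the last step left them, time stands still between calls to the robot, and variables do not carry over. Pictures are saved under pics/ and viewed, at most 10 in all, crops included, and the job is handed in when it is done.

Besides the shell and the picture viewer there is one more tool, called after ">>>" in YAML: its name, and indented under it one key for each argument. carry_out: Moves the arm, as the interface text tells. Its arguments: {"type":"object","properties":{"motion":{"type":"array","items":{"type":"array","items":{"type":"array","items":{"type":"number"}}}},"squeeze":{"type":"number"}},"required":["motion"]}

```bash
mkdir -p pics
python3 - <<'E'
from cell import telemetry, cams
import cv2
for n in("side","top"):
    im=cams.camera(n); cv2.imwrite(f"pics/{n}0.png",im[:,:,::-1]); print(cams.camera_params(n))
s=telemetry.state()
for k,v in s.items(): print(k,v)
E
ls
```

```text
{'vfov': 57.4275913470157, 'cx': 275.7718456876014, 'cy': 205.47774210456623, 'rvec': array([ 0.53244929, -2.72983309,  1.07219652]), 'tvec': array([486.61410366, 217.33445827, 739.05288577])}
{'vfov': 44.65907076748444, 'cx': 267.113759532122, 'cy': 207.0888488719291, 'rvec': array([ 2.09384831, -2.14156183,  0.179053  ]), 'tvec': array([  16.72386355,  549.65478452, 1024.94914045])}
clock 0.1
joint_positions [-1.22349443  0.5082304  -0.23753557  1.50103143  0.12572504  1.14890779
 -0.1547958 ]
qvel [-0.0012566  -0.00149305  0.00111852 -0.00387176  0.0003425  -0.00107289
  0.00109386]
effort [-5.07973105e-03 -6.21843696e+01 -2.19452061e+00 -2.50205237e+01
  1.25617941e-02  7.93940853e-03 -2.71381407e-05]
ee_pos [149.62705976 606.36065488 230.53176437]
ee_rot [-6.91470455e-05  1.20591901e-01  9.92701851e-01 -7.89816431e-04]
wrist_force [-0.127313    0.18240741 -0.71485417]
wrist_torque [ 0.02689339  0.00180073 -0.02033537]
grasp_force 0.0
width 85.44907381144503
pics
```

View pics/side0.png

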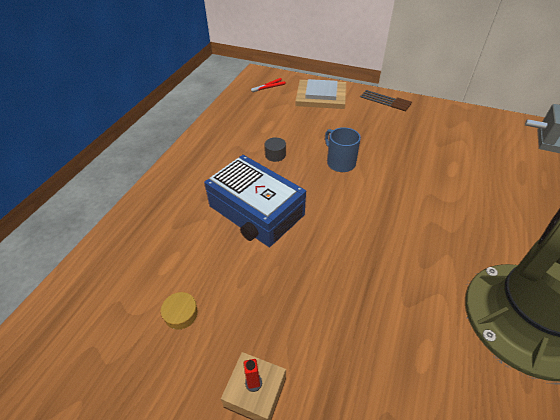

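View pics/top0.png

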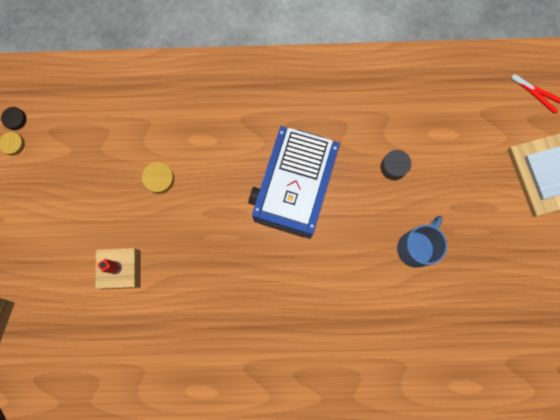

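The side view shows the stand with the red tool at (253,375), the tin at (179,310), the housing with orange well at (267,194), the steel block at (275,149) and the mug at (342,148). The top view shows the well at (291,198), with the arrow pointing up the image, tool top at (105,266) and stand centre at (115,268).

```bash
cat > h.py <<'E'
import numpy as np, cv2
from cell import telemetry, cams
P={n:cams.camera_params(n) for n in("side","top")}
def KRT(n):
    p=P[n]; f=210/np.tan(np.radians(p['vfov']/2))
    return np.array([[f,0,p['cx']],[0,f,p['cy']],[0,0,1]]),cv2.Rodrigues(p['rvec'])[0],p['tvec']
def ray(n,uv):
    K,R,t=KRT(n); return -R.T@t, R.T@np.linalg.inv(K)@np.array([*uv,1.])
def cast(n,uv,z):
    o,d=ray(n,uv); return o+d*(z-o[2])/d[2]
def proj(n,X):
    K,R,t=KRT(n); x=K@(R@np.array(X,float)+t); return x[:2]/x[2]
def tri(a,b):
    (o,d),(p,e)=ray("side",a),ray("top",b)
    s=np.linalg.lstsq(np.c_[d,-e],p-o,rcond=None)[0]
    A,B=o+d*s[0],p+e*s[1]; return (A+B)/2,np.linalg.norm(A-B)
def blobs(im,lo,hi,roi):
    x0,y0,x1,y1=roi; m=cv2.inRange(cv2.cvtColor(im,cv2.COLOR_RGB2HSV),lo,hi)
    k=np.zeros_like(m); k[y0:y1,x0:x1]=m[y0:y1,x0:x1]
    c=max(cv2.findContours(k,cv2.RETR_EXTERNAL,cv2.CHAIN_APPROX_NONE)[0],key=cv2.contourArea)
    return k,c
def cen(k): 
    m=cv2.moments(k,True); return np.array([m['m10'],m['m01']])/m['m00']
E
python3 - <<'E'
from h import *
np.set_printoptions(precision=1,suppress=True)
im={n:cv2.imread(f"pics/{n}0.png")[:,:,::-1].copy() for n in P}
for n in P: print(n,"cam",ray(n,(280,210))[0])
b={}
for n,r in(("side",(258,186,278,202)),("top",(283,190,300,206))):
    k,c=blobs(im[n],(5,120,120),(22,255,255),r); b[n]=cen(k); print("orange",n,b[n],(k>0).sum())
X,g=tri(b["side"],b["top"]); print("button",X,g)
# slide white outline
for n,r in(("side",(195,145,315,250)),("top",(245,120,345,240))):
    k,c=blobs(im[n],(0,0,170),(180,60,255),r)
    pts=cv2.findNonZero(k); q=cv2.minAreaRect(pts); 
    h=cv2.convexHull(pts); ap=cv2.approxPolyDP(h,5,True)[:,0]; print(n,"white",ap.tolist(),(k>0).sum())
    z=X[2]+6; w=np.array([cast(n,p,z)[:2] for p in ap]); print(w.tolist())
# stand
for n,r in(("side",(210,340,300,420)),("top",(85,240,145,295))):
    k,c=blobs(im[n],(12,40,130),(30,150,255),r); ap=cv2.approxPolyDP(cv2.convexHull(c),4,True)[:,0]
    print(n,"stand",ap.tolist(),np.array([cast(n,p,50)[:2] for p in ap]).tolist())
    k,c=blobs(im[n],(0,150,60),(5,255,255),r);print(n,"red",cv2.boundingRect(c),cv2.minAreaRect(c))
big=cv2.hconcat([cv2.resize(im["top"][240:300,80:150],None,fx=6,fy=6,interpolation=2),cv2.resize(im["side"][345:420,215:295],None,fx=4.8,fy=4.8,interpolation=2)])
cv2.imwrite("pics/stand1.png",big[:,:,::-1])
E
```

```text
side cam [304.9 501.2 697.2]
top cam [ 352.7  -10.1 1108.3]
orange side [267.8 195.4] 5
orange top [290.1 197.5] 15
button [561.9 -43.4  87.8] 0.590479549656289
side white [[299, 188], [264, 218], [209, 182], [245, 157]] 1694
[[503.6025733571643, -85.11227476518889], [540.8169006023275, 25.958681546197], [702.7442413232499, -28.29560839630642], [664.1251444756999, -138.97771245494096]]
top white [[332, 141], [312, 226], [257, 209], [281, 132], [291, 128]] 3307
[[677.3366966484643, -133.03308890648026], [501.2108804887013, -85.28285890149449], [538.4514895326504, 24.238770661203336], [699.584037895906, -28.363418171568156], [707.7091517338193, -49.340971074304875]]
side stand [[241, 352], [286, 369], [267, 418], [252, 418], [222, 404]] [[472.25545434792696, 284.27399996174734], [390.7465900810264, 281.8120309581472], [390.82388058056983, 360.7032335250202], [412.00158584507403, 369.35860555856425], [463.7411933049835, 369.20733855829144]]
side red (244, 359, 16, 30) ((251.32997131347656, 373.30999755859375), (28.42569351196289, 12.727922439575195), 81.8698959350586)
top stand [[134, 248], [134, 287], [95, 288], [95, 250]] [[470.0365660100465, 283.60077877931343], [389.6177982257254, 281.4358114963963], [389.3091190611193, 361.985948504454], [467.71082618356684, 365.2003812592322]]
top red (98, 259, 21, 14) ((108.06097412109375, 265.45123291015625), (20.540266036987305, 12.147468566894531), 6.34019136428833)
```

View pics/stand1.png

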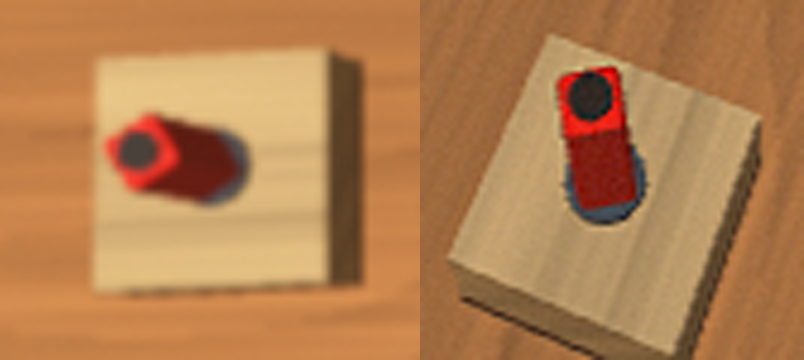

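The crop shows the tool upright with the dark-capped red handle top as a diamond (corners near (105,259),(110,265),(103,272),(98,265) in the top image). The white hull's corners are the rail screws, so they give the axis.

Run:
```python
from h import *
np.set_printoptions(precision=1,suppress=True)
im={n:cv2.imread(f"pics/{n}0.png")[:,:,::-1].copy() for n in P}
# handle top: bright red + cap in top view
k,c=blobs(im["top"],(0,150,190),(6,255,255),(95,255,115,276))
r=cv2.minAreaRect(c); bx=cv2.boxPoints(r); w=np.array([cast("top",p,125)[:2] for p in bx])
print("handle top",w.mean(0),[np.degrees(np.arctan2(*(w[(i+1)%4]-w[i])[::-1]))for i in range(4)],[np.linalg.norm(w[(i+1)%4]-w[i]) for i in range(4)],bx.tolist())
k2,c2=blobs(im["side"],(0,150,200),(6,255,255),(240,355,265,380)); bs=cv2.minAreaRect(c2)[0]
print("side handle",cast("side",bs,125),"tri",tri(bs,r[0]))
# well frame: dark pixels inside slide
f={}
for n,roi in(("side",(256,184,278,204)),("top",(280,188,302,208))):
    g=cv2.cvtColor(im[n],cv2.COLOR_RGB2GRAY); x0,y0,x1,y1=roi
    m=np.zeros_like(g); m[y0:y1,x0:x1]=(g[y0:y1,x0:x1]<110)*255
    c=max(cv2.findContours(m,cv2.RETR_EXTERNAL,cv2.CHAIN_APPROX_NONE)[0],key=lambda c:len(c))
    q=cv2.minAreaRect(c); f[n]=np.array(q[0]); w=np.array([cast(n,p,94)[:2] for p in cv2.boxPoints(q)])
    print(n,q,"center z94",w.mean(0),[np.linalg.norm(w[1]-w[0]),np.linalg.norm(w[2]-w[1])])
print("well tri",tri(f["side"],f["top"]))
big=cv2.hconcat([cv2.resize(im["top"][120:240,245:345],(400,480),interpolation=2),cv2.resize(im["side"][150:245,200:310],(400,480),interpolation=2)])
cv2.imwrite("pics/unit1.png",big[:,:,::-1])
```

```text
handle top [430.5 321.5] [np.float64(-56.70868562460267), np.float64(-145.0983884567712), np.float64(123.20009832835487), np.float64(35.064243635238284)] [np.float64(17.747409339177032), np.float64(17.594321341894485), np.float64(17.698339186722833), np.float64(17.567606699703113)] [[96.84615325927734, 263.7691955566406], [104.69229888916016, 258.5384216308594], [109.6153793334961, 265.9230651855469], [101.76923370361328, 271.1538391113281]]
side handle [431.1 323.8 125. ] tri (array([431.3, 322.7, 121.8]), np.float64(1.0723797899882272))
side ((267.7926940917969, 193.86585998535156), (9.526599884033203, 12.337727546691895), 51.34019470214844) center z94 [561.6 -42.4] [np.float64(32.1077140635134), np.float64(27.511323062057112)]
top ((284.10003662109375, 200.20001220703125), (2.2360680103302, 0.8944271206855774), 63.43495178222656) center z94 [555.2 -30.9] [np.float64(1.8178089684014187), np.float64(4.588456878911941)]
well tri (array([554.1, -30.2, 107.5]), np.float64(3.2918829160206644))
```

View pics/unit1.png

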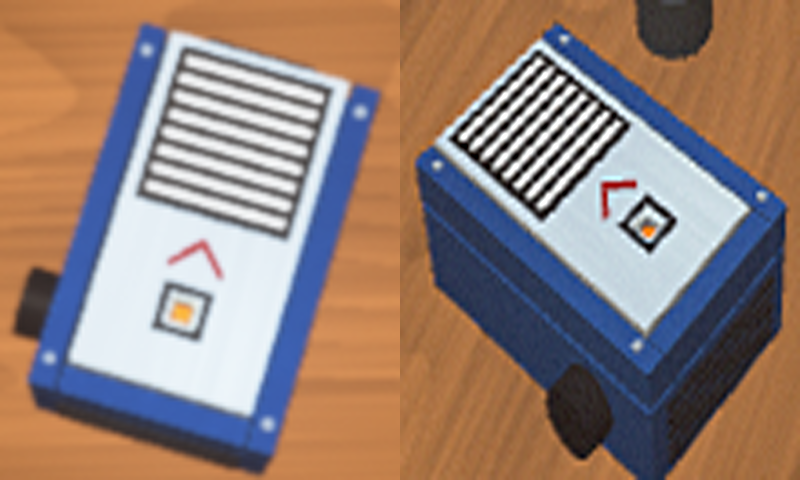

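>>> carry_out:
  motion:
    - [[4,-4,0,-8,1],[4,-4,0,-8,1],[4,-4,0,-8,1],[4,-4,0,-8,1],[4,-4,0,-4,1],[4,-4,0,0,1],[4,-4,0,0,1]]

```text
clock: 0.8
ee_pos: [398.1, 357.6, 231.2]
ee_rot: [-0.0, 0.421, 0.907, -0.0]
wrist_force: [-0.6, 1.6, -0.0]
width: 85.2
grasp_force: 0.0
```

Run:
```python
from h import *
np.set_printoptions(precision=1,suppress=True)
T=lambda p:(p[0]/4+245-.4,p[1]/4+120-.4)
S=lambda p:((p[0]-400)*.275+200-.4,p[1]*95/480+150-.4)
W=[]
for a,b in(((146,49),(436,164)),((360,112),(563,38)),((267,424),(762,196)),((48,357),(636,345)),((182,312),(648,223))):
    print(a,*tri(S(b),T(a)),"z94:",cast("top",T(a),94)[:2],cast("side",S(b),94)[:2]); W.append(tri(S(b),T(a))[0])
W=np.array(W)
for i,j in((3,0),(2,1),(2,3),(1,0)): d=W[j]-W[i];print(i,j,np.linalg.norm(d),np.degrees(np.arctan2(d[1],d[0])))
print(W[:4].mean(0))
```

```text
(146, 49) [700.6 -28.3  94.1] 1.5055766004159885 z94: [699.8 -28.6] [701.5 -28.4]
(360, 112) [ 663.8 -137.4   94.4] 1.9435670331357293 z94: [ 663.  -137.7] [ 665.1 -137.9]
(267, 424) [502.4 -83.9  94. ] 0.775764872300297 z94: [502. -84.] [502.8 -83.9]
(48, 357) [539.4  25.2  93.8] 1.1956686413355462 z94: [538.7  25. ] [539.9  25.4]
(182, 312) [561.1 -43.   93.6] 1.5127417946945458 z94: [560.3 -43.2] [561.7 -42.6]
3 0 169.83165520626312 -18.368761827787118
2 1 170.0501717341682 -18.33361979229441
2 3 115.20918820833857 71.28643353869067
1 0 115.10408214765496 71.3947187588369
[601.5 -56.1  94.1]
```

>>> carry_out:
  motion:
    - [[1.64,-1.75,0,-2,1],[1.64,-1.75,0,-2,1],[0,0,-3,0,1],[0,0,-3,0,1],[0,0,-3,0,1],[0,0,-3,0,1],[0,0,-2.5,0,1],[0,0,-1.5,0,1],[0,0,-0.9,0,1],[0,0,0,0,1]]

```text
clock: 1.8
ee_pos: [429.3, 323.9, 61.2]
ee_rot: [-0.001, 0.453, 0.892, -0.001]
wrist_force: [-0.2, 0.1, -0.2]
width: 85.3
grasp_force: 0.0
```

>>> carry_out:
  motion:
    - [[0,0,0,0,-1],[0,0,0,0,-1],[0,0,0,0,-1],[0,0,0,0,-1],[0,0,0,0,-1],[0,0,0,0,-1],[0,0,0,0,-1],[0,0,0,0,-1],[0,0,0,0,-1],[0,0,0,0,-1]]
  squeeze: 100

```text
clock: 2.8
ee_pos: [430.3, 324.6, 63.0]
ee_rot: [0.0, 0.453, 0.892, 0.001]
wrist_force: [-0.9, 0.0, 6.0]
width: 19.0
grasp_force: 97.1
```

>>> carry_out:
  motion:
    - [[0,0,1,0,-1],[0,0,2,0,-1],[0,0,3,0,-1],[0,0,3,0,-1],[0,0,2,0,-1],[0,0,1,0,-1],[0,0,0,0,-1],[0,0,0,0,-1]]

```text
clock: 3.6
ee_pos: [429.5, 324.0, 181.6]
ee_rot: [-0.0, 0.453, 0.892, -0.0]
wrist_force: [-1.2, 0.0, -1.9]
width: 18.9
grasp_force: 97.3
```

Run:
```python
from h import *
im={n:cams.camera(n) for n in P}
s=telemetry.state(); e=s['ee_pos']; print(s['clock'],e,s['ee_rot'],s['wrist_force'],s['width'],s['grasp_force'])
out=[]
for n in P:
    u,v=proj(n,[e[0],e[1],e[2]-30]).astype(int); print(n,u,v,"exp tip",proj(n,[e[0],e[1],e[2]-51]))
    u=np.clip(u,40,519);v=np.clip(v,40,379); out.append(cv2.resize(im[n][v-40:v+40,u-40:u+40],(400,400),interpolation=2)); print(u-40,v-40)
    cv2.imwrite(f"pics/{n}2.png",im[n][:,:,::-1])
cv2.imwrite("pics/grip2.png",cv2.hconcat(out)[:,:,::-1])
```

```text
3.7 [429.36370962 323.82194275 181.03978921] [-4.72768599e-04  4.52831858e-01  8.91595154e-01 -1.07957011e-03] [ 0.53121069 -0.20634607 -0.58948032] 18.427725610825014 97.25191354751587
side 249 360 exp tip [250.84156735 365.67944846]
209 320
top 97 264 exp tip [101.11443424 265.28452812]
57 224
```

View pics/grip2.png

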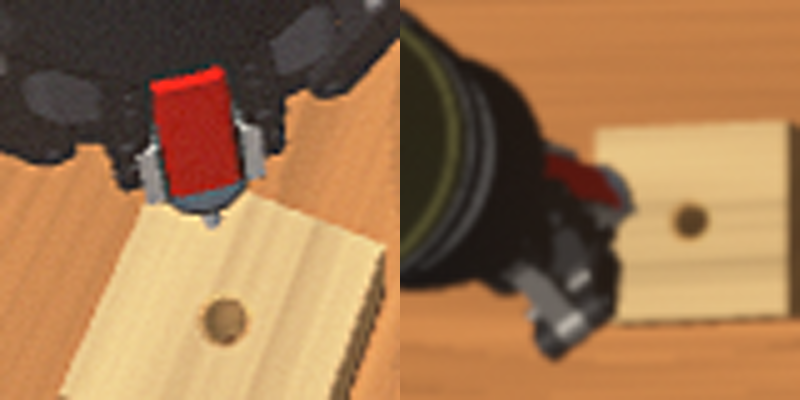

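The side crop shows the tool held straight, pin tip at about (251,364); the empty hole shows at side (253.4,383.8) and top (114.4,267.8).

>>> carry_out:
  motion:
    - [[0.5,-1.5,0,-3,-1],[1.1,-3,0,-4.5,-1],[1.1,-3,0,-4.5,-1],[1.1,-3,0,-4.5,-1],[1.1,-3,0,-4.5,-1],[1.1,-3,0,-4.5,-1],[1.1,-3,0,-4.5,-1],[1.1,-3,0,-4.5,-1],[1.1,-3,0,-4.5,-1],[1.1,-3,0,-4.5,-1],[1.1,-3,0,-4.5,-1],[1.1,-3,0,-4.5,-1],[1.1,-3,0,0,-1],[0.56,-2.2,-1.2,0,-1],[0,0,0,0,-1],[0,0,0,0,-1],[0,0,0,0,-1]]
  squeeze: 120

```text
clock: 5.4
ee_pos: [572.1, -72.1, 170.1]
ee_rot: [-0.0, 0.801, 0.599, -0.0]
wrist_force: [0.2, -0.6, -0.9]
width: 18.4
grasp_force: 116.4
```

Run:
```python
from h import *
np.set_printoptions(precision=1,suppress=True)
print("hole",cast("side",(253.4,383.8),50),cast("top",(114.4,267.8),50))
im={n:cams.camera(n) for n in P}
s=telemetry.state(); e=s['ee_pos']; print(s['clock'],e,s['ee_rot'],s['wrist_force'],s['width'],s['grasp_force'])
out=[]
for n in P:
    tip=[e[0],e[1],e[2]-52]; u,v=proj(n,tip).astype(int); print(n,"exp tip",proj(n,tip),"well",proj(n,[561,-43,92]), "crop",u-35,v-35)
    out.append(cv2.resize(im[n][v-35:v+35,u-35:u+35],(400,400),interpolation=2))
cv2.imwrite("pics/well3.png",cv2.hconcat(out)[:,:,::-1])
```

```text
hole [430.9 323.3  50. ] [429.8 323.3  50. ]
5.5 [572.4 -71.7 170.4] [-0.   0.8  0.6  0. ] [-0.1  0.7 -0.9] 18.718081501779757 116.3759171962738
side exp tip [268.2 176.1] well [268.2 194.3] crop 233 141
top exp tip [304.6 188.7] well [290.  197.4] crop 269 153
```

View pics/well3.png

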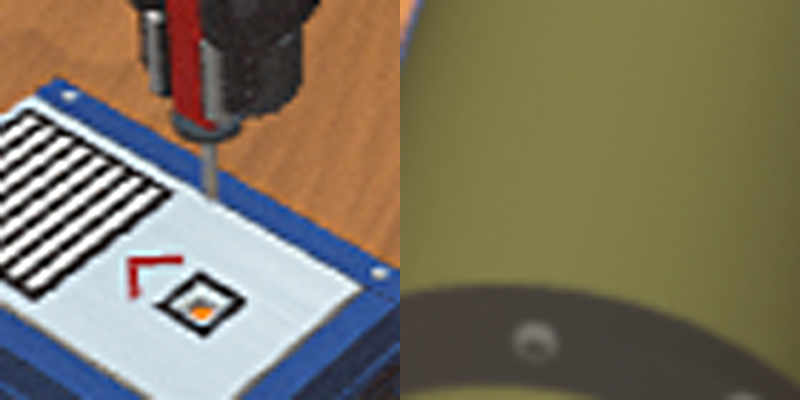

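The side crop shows the pin tip at about (269.5,175.2) and the well at (268,193.6); I overshot in y by about 29 mm, so correcting.

>>> carry_out:
  motion:
    - [[-0.4,1,0,0,-1],[-0.4,1,0,0,-1],[-0.34,0.9,-0.8,0,-1],[0,0,-1,0,-1],[0,0,0,0,-1],[0,0,0,0,-1]]

```text
clock: 6.1
ee_pos: [561.0, -44.0, 151.8]
ee_rot: [-0.0, 0.801, 0.599, -0.001]
wrist_force: [0.3, -0.4, -1.6]
width: 18.9
grasp_force: 116.4
```

Run:
```python
from h import *
np.set_printoptions(precision=1,suppress=True)
im=cams.camera("side")
s=telemetry.state(); e=s['ee_pos']; print(s['clock'],e,s['wrist_force'])
n="side";tip=[e[0],e[1],e[2]-52]; p0=proj(n,tip); print("exp tip",p0,"well",proj(n,[561,-43,92]))
for d in np.eye(3)*5: print(d,proj(n,tip+d)-p0)
x0,y0=233,155
cv2.imwrite("pics/well4.png",cv2.resize(im[y0:y0+60,x0:x0+70],(700,600),interpolation=2)[:,:,::-1])
```

```text
6.15 [561.2 -44.2 152.1] [ 0.7 -0.8 -0.3]
exp tip [268.2 191.4] well [268.2 194.3]
[5. 0. 0.] [-2.1 -0.6]
[0. 5. 0.] [-0.9  1.5]
[0. 0. 5.] [-0.1 -1.6]
```

View pics/well4.png

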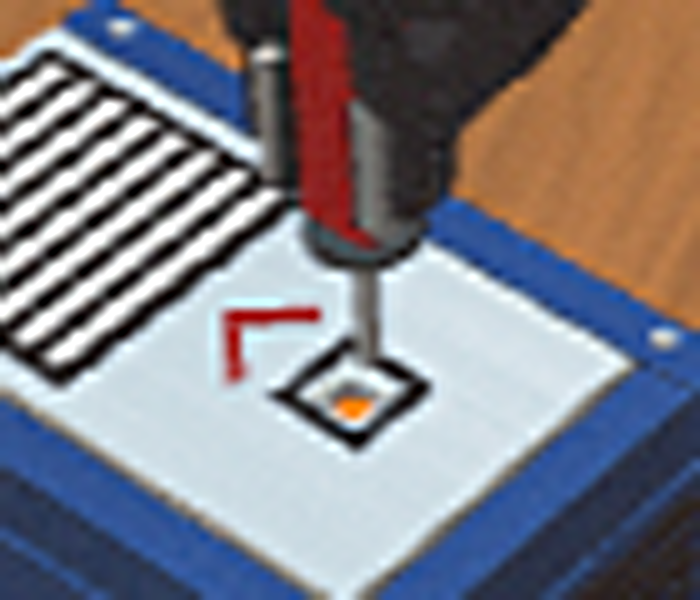

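The pin tip is at (269.1,190.7) and the well centre at (267.9,193.8). The tool sits about 3 mm off along the pads, so I shift about (+1.6,+3.2) mm and go down.

>>> carry_out:
  motion:
    - [[0.16,0.32,0,0,-1],[0,0,0,0,-1],[0,0,-0.3,0,-1],[0,0,-0.3,0,-1],[0,0,-0.2,0,-1],[0,0,-0.1,0,-1],[0,0,-0.1,0,-1],[0,0,0,0,-1],[0,0,0,0,-1]]

```text
clock: 7.05
ee_pos: [562.8, -40.5, 142.3]
ee_rot: [0.0, 0.801, 0.599, 0.0]
wrist_force: [0.0, -0.6, -1.1]
width: 18.8
grasp_force: 116.4
```

>>> carry_out:
  motion:
    - [[0,0,-0.1,0,-1],[0,0,-0.1,0,-1],[0,0,0,0,-1]]

```text
clock: 7.35
ee_pos: [562.7, -40.5, 140.1]
ee_rot: [-0.0, 0.8, 0.599, -0.0]
wrist_force: [0.3, -0.5, -0.2]
width: 18.5
grasp_force: 116.4
```

>>> carry_out:
  motion:
    - [[0,0,-0.1,0,-1],[0,0,-0.1,0,-1],[0,0,0,0,-1]]

```text
clock: 7.65
ee_pos: [562.8, -40.5, 138.3]
ee_rot: [0.0, 0.801, 0.599, 0.0]
wrist_force: [0.0, 0.1, 0.7]
width: 18.8
grasp_force: 116.4
```

>>> carry_out:
  motion:
    - [[0,0,-0.1,0,-1],[0,0,0,0,-1]]

```text
clock: 7.85
ee_pos: [562.8, -40.5, 137.3]
ee_rot: [0.0, 0.801, 0.599, 0.0]
wrist_force: [0.0, -0.1, -0.5]
width: 18.7
grasp_force: 116.4
```

>>> carry_out:
  motion:
    - [[0,0,-0.1,0,-1],[0,0,-0.1,0,-1],[0,0,0,0,-1]]

```text
clock: 8.15
ee_pos: [562.8, -40.5, 135.2]
ee_rot: [0.0, 0.8, 0.599, 0.0]
wrist_force: [0.3, 0.3, 0.9]
width: 18.7
grasp_force: 116.4
```

>>> carry_out:
  motion:
    - [[0,0,-0.1,0,-1],[0,0,0,0,-1]]

```text
clock: 8.35
ee_pos: [562.8, -40.5, 134.2]
ee_rot: [0.0, 0.801, 0.599, 0.0]
wrist_force: [-0.4, -0.2, 1.5]
width: 18.4
grasp_force: 116.4
```

>>> carry_out:
  motion:
    - [[0,0,-0.1,0,-1],[0,0,0,0,-1]]

```text
clock: 8.55
ee_pos: [562.8, -40.5, 133.2]
ee_rot: [0.0, 0.801, 0.599, 0.0]
wrist_force: [0.1, -0.1, 2.1]
width: 18.3
grasp_force: 116.5
```

>>> carry_out:
  motion:
    - [[0,0,-0.05,0,-1],[0,0,0,0,-1]]

```text
clock: 8.75
ee_pos: [562.8, -40.5, 132.8]
ee_rot: [0.0, 0.801, 0.599, 0.0]
wrist_force: [0.7, 0.2, 1.8]
width: 18.4
grasp_force: 116.5
```

>>> carry_out:
  motion:
    - [[0,0,-0.05,0,-1],[0,0,0,0,-1]]

```text
clock: 8.95
ee_pos: [562.8, -40.5, 132.3]
ee_rot: [0.0, 0.8, 0.599, 0.0]
wrist_force: [0.2, -0.7, 1.8]
width: 18.8
grasp_force: 116.5
```

>>> carry_out:
  motion:
    - [[0,0,-0.05,0,-1],[0,0,0,0,-1]]

```text
clock: 9.15
ee_pos: [562.8, -40.5, 131.7]
ee_rot: [0.0, 0.801, 0.599, 0.0]
wrist_force: [-0.2, -0.6, 1.6]
width: 18.7
grasp_force: 116.5
```

>>> carry_out:
  motion:
    - [[0,0,-0.05,0,-1],[0,0,0,0,-1]]

```text
clock: 9.35
ee_pos: [562.8, -40.5, 131.3]
ee_rot: [0.0, 0.8, 0.599, 0.0]
wrist_force: [-0.3, 0.2, 1.2]
width: 18.5
grasp_force: 116.5
```

>>> carry_out:
  motion:
    - [[0,0,-0.06,0,-1],[0,0,0,0,-1]]

```text
clock: 9.55
ee_pos: [562.8, -40.5, 130.6]
ee_rot: [-0.0, 0.8, 0.599, 0.0]
wrist_force: [-0.1, 0.1, 0.7]
width: 18.6
grasp_force: 116.5
```

>>> carry_out:
  motion:
    - [[0,0,-0.06,0,-1],[0,0,0,0,-1]]

```text
clock: 9.75
ee_pos: [562.8, -40.5, 130.0]
ee_rot: [0.0, 0.801, 0.599, -0.0]
wrist_force: [0.3, 0.0, 2.6]
width: 18.5
grasp_force: 116.5
```

>>> carry_out:
  motion:
    - [[0,0,-0.06,0,-1],[0,0,0,0,-1]]

```text
clock: 9.95
ee_pos: [562.8, -40.4, 129.4]
ee_rot: [-0.0, 0.8, 0.599, 0.0]
wrist_force: [-0.2, 0.4, 2.2]
width: 18.7
grasp_force: 116.5
```

>>> carry_out:
  motion:
    - [[0,0,-0.06,0,-1],[0,0,0,0,-1]]

```text
clock: 10.15
ee_pos: [562.8, -40.5, 128.8]
ee_rot: [0.0, 0.8, 0.599, 0.0]
wrist_force: [0.3, 0.5, 3.3]
width: 18.6
grasp_force: 116.5
```

>>> carry_out:
  motion:
    - [[0,0,-0.05,0,-1],[0,0,0,0,-1]]

```text
clock: 10.35
ee_pos: [562.8, -40.5, 128.4]
ee_rot: [0.0, 0.8, 0.599, 0.0]
wrist_force: [0.6, 0.4, 2.3]
width: 18.3
grasp_force: 116.5
```

>>> carry_out:
  motion:
    - [[0,0,-0.05,0,-1],[0,0,0,0,-1]]

```text
clock: 10.55
ee_pos: [562.8, -40.5, 127.9]
ee_rot: [0.0, 0.8, 0.599, 0.0]
wrist_force: [-0.3, 0.0, 2.8]
width: 18.5
grasp_force: 116.5
```

>>> carry_out:
  motion:
    - [[0,0,-0.06,0,-1],[0,0,0,0,-1]]

```text
clock: 10.75
ee_pos: [562.8, -40.5, 127.2]
ee_rot: [-0.0, 0.8, 0.599, 0.0]
wrist_force: [0.9, -0.3, 2.9]
width: 18.6
grasp_force: 116.5
```

>>> carry_out:
  motion:
    - [[0,0,-0.06,0,-1],[0,0,0,0,-1]]

```text
clock: 10.95
ee_pos: [562.8, -40.5, 126.6]
ee_rot: [-0.0, 0.801, 0.599, 0.0]
wrist_force: [-1.0, -0.3, 2.8]
width: 18.7
grasp_force: 116.6
```

>>> carry_out:
  motion:
    - [[0,0,-0.06,0,-1],[0,0,0,0,-1]]

```text
clock: 11.15
ee_pos: [562.8, -40.5, 126.0]
ee_rot: [0.0, 0.8, 0.599, -0.0]
wrist_force: [0.4, -0.1, 3.5]
width: 18.5
grasp_force: 116.6
```

>>> carry_out:
  motion:
    - [[0,0,-0.06,0,-1],[0,0,0,0,-1]]

```text
clock: 11.35
ee_pos: [562.8, -40.5, 125.5]
ee_rot: [0.0, 0.8, 0.599, 0.0]
wrist_force: [-0.0, 0.2, 2.9]
width: 18.4
grasp_force: 116.6
```

>>> carry_out:
  motion:
    - [[0,0,-0.06,0,-1],[0,0,0,0,-1]]

```text
clock: 11.55
ee_pos: [562.8, -40.5, 124.8]
ee_rot: [-0.0, 0.8, 0.599, -0.0]
wrist_force: [0.2, -1.6, 3.1]
width: 18.7
grasp_force: 116.6
```

>>> carry_out:
  motion:
    - [[0,0,-0.06,0,-1],[0,0,0,0,-1]]

```text
clock: 11.75
ee_pos: [562.8, -40.5, 124.3]
ee_rot: [0.0, 0.801, 0.599, 0.0]
wrist_force: [0.2, -0.4, 3.7]
width: 18.7
grasp_force: 116.7
```

>>> carry_out:
  motion:
    - [[0,0,-0.06,0,-1],[0,0,0,0,-1]]

```text
clock: 11.95
ee_pos: [562.9, -40.5, 124.0]
ee_rot: [0.0, 0.801, 0.599, 0.0]
wrist_force: [-0.9, 0.5, 8.0]
width: 18.4
grasp_force: 117.6
```

>>> carry_out:
  motion:
    - [[0,0,-0.06,0,-1],[0,0,0,0,-1]]

```text
clock: 12.15
ee_pos: [562.9, -40.5, 123.9]
ee_rot: [0.0, 0.801, 0.599, 0.0]
wrist_force: [-1.7, 0.3, 10.9]
width: 18.3
grasp_force: 118.2
```

>>> carry_out:
  motion:
    - [[0,0,0.05,0,-1],[0,0,0,0,-1]]

```text
clock: 12.35
ee_pos: [562.8, -40.5, 124.1]
ee_rot: [0.0, 0.801, 0.599, 0.0]
wrist_force: [-0.8, 0.5, 7.1]
width: 18.8
grasp_force: 117.8
```

>>> carry_out:
  motion:
    - [[0.095,-0.032,0,0,-1],[0.095,-0.032,0,0,-1],[0,0,0,0,-1]]

```text
clock: 12.65
ee_pos: [563.4, -40.7, 123.9]
ee_rot: [-0.001, 0.8, 0.599, -0.001]
wrist_force: [-5.4, 1.3, 10.4]
width: 19.0
grasp_force: 118.0
```

>>> carry_out:
  motion:
    - [[0.095,-0.032,0,0,-1],[0.095,-0.032,0,0,-1],[0,0,0,0,-1]]

```text
clock: 12.95
ee_pos: [565.1, -41.2, 123.9]
ee_rot: [-0.001, 0.8, 0.599, -0.001]
wrist_force: [-4.5, 2.3, 10.6]
width: 18.4
grasp_force: 118.0
```

>>> carry_out:
  motion:
    - [[0.095,-0.032,0.03,0,-1],[0.095,-0.032,0,0,-1],[0.095,-0.032,0,0,-1],[0.095,-0.032,0,0,-1],[0,0,0,0,-1]]

```text
clock: 13.45
ee_pos: [569.0, -42.5, 124.0]
ee_rot: [-0.001, 0.8, 0.599, -0.001]
wrist_force: [-3.9, 0.7, 9.4]
width: 18.8
grasp_force: 117.8
```

>>> carry_out:
  motion:
    - [[0.095,-0.032,0,0,-1],[0.095,-0.032,0,0,-1],[0.095,-0.032,0,0,-1],[0.095,-0.032,0,0,-1],[0,0,0,0,-1]]

```text
clock: 13.95
ee_pos: [572.8, -43.8, 124.0]
ee_rot: [-0.001, 0.8, 0.599, -0.001]
wrist_force: [-3.9, 1.9, 10.0]
width: 18.9
grasp_force: 117.8
```

>>> carry_out:
  motion:
    - [[0.095,-0.032,0.01,0,-1],[0.095,-0.032,0,0,-1],[0.095,-0.032,0,0,-1],[0.095,-0.032,0,0,-1],[0.095,-0.032,0,0,-1],[0.095,-0.032,0,0,-1],[0.095,-0.032,0,0,-1],[0.095,-0.032,0,0,-1],[0,0,0,0,-1]]

```text
clock: 14.85
ee_pos: [580.2, -46.3, 124.0]
ee_rot: [-0.001, 0.8, 0.599, -0.001]
wrist_force: [-3.9, 0.9, 9.3]
width: 18.5
grasp_force: 117.8
```

>>> carry_out:
  motion:
    - [[0.095,-0.032,0,0,-1],[0.095,-0.032,0,0,-1],[0.095,-0.032,0,0,-1],[0.095,-0.032,0,0,-1],[0.095,-0.032,0,0,-1],[0.095,-0.032,0,0,-1],[0.095,-0.032,0,0,-1],[0.095,-0.032,0,0,-1],[0,0,0,0,-1]]

```text
clock: 15.75
ee_pos: [587.7, -48.7, 124.0]
ee_rot: [-0.002, 0.8, 0.599, -0.001]
wrist_force: [-4.4, 1.4, 9.9]
width: 18.5
grasp_force: 117.8
```

>>> carry_out:
  motion:
    - [[0.095,-0.032,0.01,0,-1],[0.095,-0.032,0,0,-1],[0.095,-0.032,0,0,-1],[0.095,-0.032,0,0,-1],[0.095,-0.032,0,0,-1],[0.095,-0.032,0,0,-1],[0.095,-0.032,0,0,-1],[0.095,-0.032,0,0,-1],[0,0,0,0,-1]]

```text
clock: 16.65
ee_pos: [595.1, -51.2, 124.0]
ee_rot: [-0.002, 0.8, 0.599, -0.001]
wrist_force: [-5.0, 1.2, 8.7]
width: 18.6
grasp_force: 117.8
```

>>> carry_out:
  motion:
    - [[0.095,-0.032,0,0,-1],[0.095,-0.032,0,0,-1],[0.095,-0.032,0,0,-1],[0.095,-0.032,0,0,-1],[0.095,-0.032,0,0,-1],[0.095,-0.032,0,0,-1],[0.095,-0.032,0,0,-1],[0.095,-0.032,0,0,-1],[0,0,0,0,-1]]

```text
clock: 17.55
ee_pos: [602.6, -53.7, 124.0]
ee_rot: [-0.002, 0.8, 0.599, -0.001]
wrist_force: [-6.0, 2.2, 8.7]
width: 18.5
grasp_force: 117.8
```

>>> carry_out:
  motion:
    - [[0.095,-0.032,0,0,-1],[0.095,-0.032,0,0,-1],[0.095,-0.032,0,0,-1],[0.095,-0.032,0,0,-1],[0.095,-0.032,0,0,-1],[0.095,-0.032,0,0,-1],[0.095,-0.032,0,0,-1],[0,0,0,0,-1]]

```text
clock: 18.35
ee_pos: [609.2, -55.9, 124.0]
ee_rot: [-0.002, 0.8, 0.599, -0.001]
wrist_force: [-4.3, 2.3, 9.4]
width: 18.7
grasp_force: 117.9
```

>>> carry_out:
  motion:
    - [[0.095,-0.032,0,0,-1],[0.095,-0.032,0,0,-1],[0,0,0,0,-1]]

```text
clock: 18.65
ee_pos: [611.1, -56.6, 124.0]
ee_rot: [-0.002, 0.8, 0.599, -0.001]
wrist_force: [-6.6, 2.5, 8.4]
width: 18.8
grasp_force: 117.9
```

>>> carry_out:
  motion:
    - [[0.095,-0.032,0,0,-1],[0,0,0,0,-1]]

```text
clock: 18.85
ee_pos: [612.0, -56.8, 124.0]
ee_rot: [-0.002, 0.8, 0.599, -0.001]
wrist_force: [-5.5, 2.5, 7.7]
width: 18.5
grasp_force: 117.9
```

>>> carry_out:
  motion:
    - [[0,0,0.1,0,-1],[0,0,0.2,0,-1],[0,0,0.3,0,-1],[0,0,0.3,0,-1],[0,0,0,0,-1]]

```text
clock: 19.35
ee_pos: [614.0, -57.6, 133.4]
ee_rot: [-0.0, 0.8, 0.599, 0.0]
wrist_force: [-4.0, 2.2, 1.6]
width: 18.7
grasp_force: 117.0
```

>>> carry_out:
  motion:
    - [[-0.095,0.032,0.1,0,-1],[-0.095,0.032,0.1,0,-1],[-0.095,0.032,0.1,0,-1],[0,0,0.1,0,-1],[0,0,0,0,-1]]

```text
clock: 19.85
ee_pos: [611.2, -56.9, 137.3]
ee_rot: [0.0, 0.801, 0.599, -0.0]
wrist_force: [-3.5, 1.5, 0.2]
width: 18.7
grasp_force: 116.7
```

>>> carry_out:
  motion:
    - [[-0.095,0.032,0,0,-1],[-0.095,0.032,0,0,-1],[0,0,0,0,-1]]

```text
clock: 20.15
ee_pos: [609.4, -56.2, 137.2]
ee_rot: [0.0, 0.801, 0.599, 0.0]
wrist_force: [-3.1, 1.7, 2.2]
width: 18.5
grasp_force: 116.9
```

>>> carry_out:
  motion:
    - [[-0.095,0.032,0,0,-1],[0,0,0,0,-1]]

```text
clock: 20.35
ee_pos: [609.0, -56.2, 137.3]
ee_rot: [0.001, 0.801, 0.599, 0.0]
wrist_force: [-0.1, 0.3, 0.3]
width: 18.3
grasp_force: 116.7
```

>>> carry_out:
  motion:
    - [[0,0,0.3,0,-1],[0,0,1,0,-1],[0,0,2,0,-1],[0,0,2,0,-1],[-0.7,1.5,0,2,-1],[-1.4,2.9,0,4,-1],[-1.4,2.9,0,4,-1],[-1.4,2.9,0,4,-1],[-1.4,2.9,0,4,-1],[-1.4,2.9,0,4,-1],[-1.4,2.9,0,4,-1],[-1.4,2.9,0,4,-1],[-1.4,2.9,0,4,-1],[-1.4,2.9,0,4,-1],[-1.4,2.9,0,4,-1],[-1.4,2.9,0,4,-1],[-1.4,2.9,0,4,-1],[-0.48,1.82,0,2.5,-1],[0,0,0,0,-1],[0,0,0,0,-1]]

```text
clock: 22.35
ee_pos: [428.7, 324.8, 189.8]
ee_rot: [0.0, 0.453, 0.892, -0.0]
wrist_force: [0.6, -0.1, -1.6]
width: 18.6
grasp_force: 116.7
```

Run:
```python
from h import *
np.set_printoptions(precision=2,suppress=True)
im={n:cams.camera(n) for n in P}
s=telemetry.state(); e=s['ee_pos']; print(s['clock'],e,s['ee_rot'],s['wrist_force'],s['width'])
n="side";tip=[e[0],e[1],e[2]-52]; p0=proj(n,tip); print("exp tip",p0,"hole",proj(n,[430.3,323.3,50]))
a=cv2.resize(im["side"][330:410,215:295],(400,400),interpolation=2)
b=cv2.resize(im["top"][100:240,235:375],(400,400),interpolation=2)
cv2.imwrite("pics/back5.png",cv2.hconcat([a,b])[:,:,::-1])
u=np.array([np.cos(np.radians(-18.4)),np.sin(np.radians(-18.4))]); print("well out46 top",proj("top",[561+46*u[0],-43+46*u[1],92]))
```

```text
22.45 [429.3  323.86 189.95] [ 0.    0.45  0.89 -0.  ] [ 0.33 -0.48 -1.17] 18.593736525860447
exp tip [250.51 363.64] hole [253.75 383.92]
well out46 top [296.47 176.34]
```

View pics/back5.png

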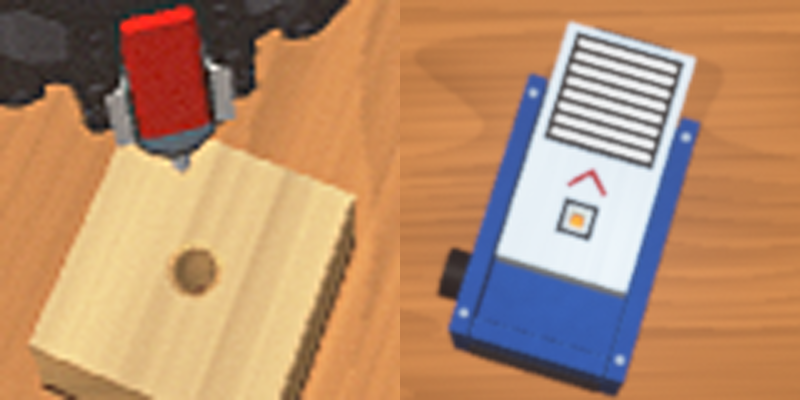

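The top view shows the well at (297,177), which matches 46 mm out, with the button up (orange visible). The pin tip is at side (250.8,363.2). Going lower for a close check.

>>> carry_out:
  motion:
    - [[0,0,-2,0,-1],[0,0,-2,0,-1],[0,0,-2,0,-1],[0,0,-1.6,0,-1],[0,0,0,0,-1],[0,0,0,0,-1],[0,0,0,0,-1]]

```text
clock: 23.15
ee_pos: [429.4, 325.2, 115.0]
ee_rot: [0.0, 0.453, 0.891, 0.001]
wrist_force: [-0.4, 0.2, -1.5]
width: 18.8
grasp_force: 116.7
```

Run:
```python
from h import *
np.set_printoptions(precision=2,suppress=True)
im=cams.camera("side")
s=telemetry.state(); e=s['ee_pos']; print(s['clock'],e,s['wrist_force'])
n="side";tip=[e[0],e[1],e[2]-52]; p0=proj(n,tip); print("exp tip",p0,"hole",proj(n,[430.3,323.3,50]))
for d in np.eye(3): print(d,proj(n,tip+d)-p0)
cv2.imwrite("pics/back6.png",cv2.resize(im[350:410,220:290],(700,600),interpolation=2)[:,:,::-1])
```

```text
23.2 [429.3  325.38 115.1 ] [-0.25  0.14 -1.52]
exp tip [253.27 382.6 ] hole [253.75 383.92]
[1. 0. 0.] [-0.57 -0.25]
[0. 1. 0.] [-0.27  0.61]
[0. 0. 1.] [-0.04 -0.22]
```

View pics/back6.png

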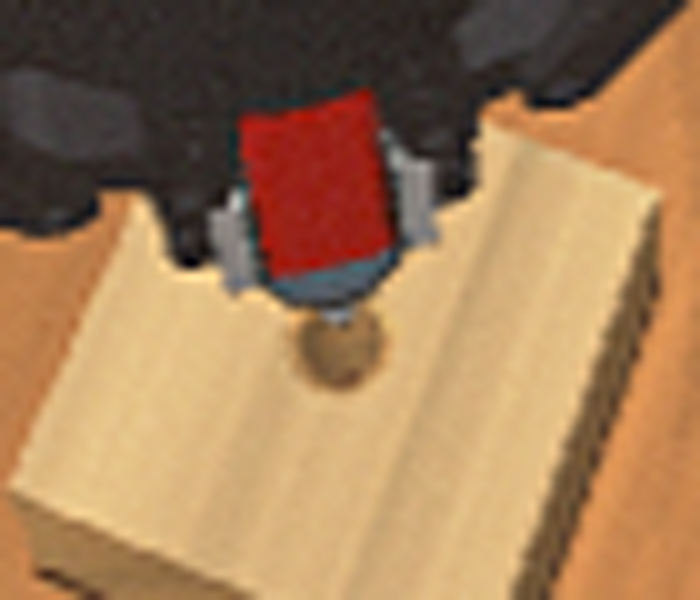

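Pin tip is at (253.6,381.4), 13 mm above the hole at (253.7,384.2); that lines up within 1 mm.

>>> carry_out:
  motion:
    - [[0.05,0,-0.5,0,-1],[0,0,-0.5,0,-1],[0,0,-0.4,0,-1],[0,0,-0.4,0,-1],[0,0,-0.4,0,-1],[0,0,0,0,-1]]

```text
clock: 23.8
ee_pos: [428.7, 325.1, 91.4]
ee_rot: [-0.0, 0.453, 0.892, -0.001]
wrist_force: [0.4, 0.1, 0.1]
width: 18.4
grasp_force: 116.7
```

>>> carry_out:
  motion:
    - [[0,0,-0.4,0,-1],[0,0,-0.6,0,-1],[0,0,-0.6,0,-1],[0,0,-0.5,0,-1],[0,0,-0.4,0,-1],[0,0,0,0,-1]]

```text
clock: 24.4
ee_pos: [428.8, 325.1, 66.4]
ee_rot: [-0.0, 0.453, 0.892, -0.001]
wrist_force: [-0.3, -0.4, -1.1]
width: 18.4
grasp_force: 116.7
```

>>> carry_out:
  motion:
    - [[0,0,-0.15,0,-1],[0,0,-0.1,0,-1],[0,0,0,0,-1]]

```text
clock: 24.7
ee_pos: [429.1, 325.4, 64.6]
ee_rot: [0.0, 0.453, 0.892, 0.0]
wrist_force: [-0.1, 0.7, -1.3]
width: 18.8
grasp_force: 116.7
```

>>> carry_out:
  motion:
    - [[0,0,-0.08,0,-1],[0,0,0,0,-1]]

```text
clock: 24.9
ee_pos: [429.1, 325.4, 63.8]
ee_rot: [0.0, 0.453, 0.892, 0.0]
wrist_force: [-0.1, -0.1, -1.3]
width: 18.4
grasp_force: 116.7
```

>>> carry_out:
  motion:
    - [[0,0,-0.08,0,-1],[0,0,0,0,-1]]

```text
clock: 25.1
ee_pos: [429.1, 325.4, 63.1]
ee_rot: [0.0, 0.453, 0.892, 0.0]
wrist_force: [-0.2, -0.2, 0.8]
width: 18.6
grasp_force: 117.2
```

>>> carry_out:
  motion:
    - [[0,0,-0.06,0,-1],[0,0,0,0,-1]]

```text
clock: 25.3
ee_pos: [429.1, 325.4, 63.0]
ee_rot: [0.0, 0.453, 0.892, 0.0]
wrist_force: [-2.5, -1.0, 5.9]
width: 18.5
grasp_force: 118.0
```

Seated on the collar. Release and withdraw.

>>> carry_out:
  motion:
    - [[0,0,0,0,-0.4],[0,0,0,0,-0.2],[0,0,0,0,0.2],[0,0,0,0,0.6],[0,0,0,0,1],[0,0,0,0,1],[0,0,0,0,1],[0,0,0,0,1],[0,0,1,0,1],[0,0,2,0,1],[0,0,3,0,1],[0,0,3,0,1],[0,0,3,0,1],[0,0,3,0,1],[-2,4,0,0,1],[-2,4,0,0,1],[-2,4,0,0,1],[-2,4,0,0,1],[-2,4,0,0,1],[0,0,0,0,1]]

```text
clock: 27.3
ee_pos: [323.0, 531.6, 212.6]
ee_rot: [-0.002, 0.449, 0.894, 0.001]
wrist_force: [-0.4, -0.5, -0.8]
width: 85.3
grasp_force: 0.0
```

Run:
```python
from h import *
im={n:cams.camera(n) for n in P}
s=telemetry.state(); print(s['clock'],s['ee_pos'],s['wrist_force'],s['width'])
a=cv2.resize(im["side"][140:420,155:365],(450,600),interpolation=2)
b=cv2.resize(im["top"][100:300,80:320],(350,600*350//720),interpolation=2)
c=np.zeros((600,350,3),np.uint8); c[:b.shape[0]]=b
cv2.imwrite("pics/end7.png",cv2.hconcat([a,c])[:,:,::-1])
```

```text
27.4 [328.02707083 526.00652628 212.56483118] [-0.04035745  0.81036234  0.75539286] 85.09760489576813
```

View pics/end7.png

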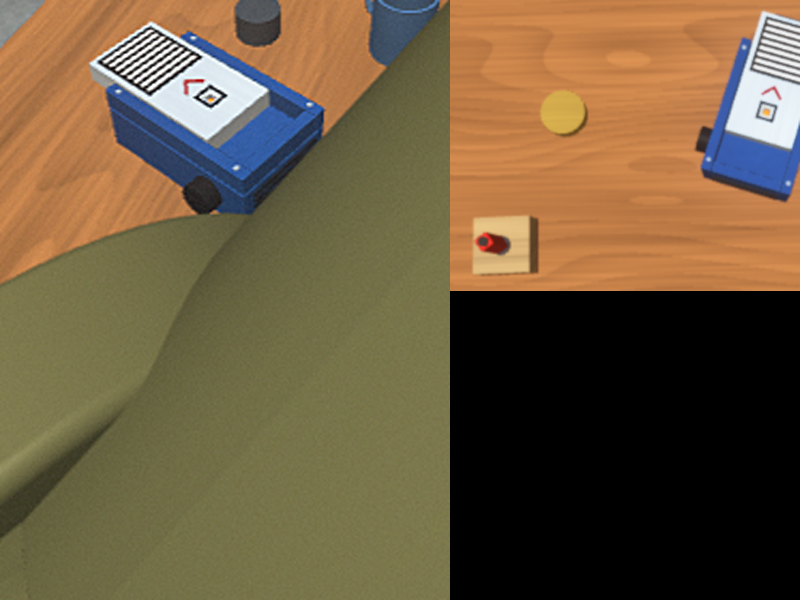

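The slide is out with the orange button showing, and the tool stands upright in the stand (top view, crop (490,243)). The gripper is clear and the other objects haven't moved.

```bash
python3 -c "
from cell import order
print(order.hand_in())"
```

```text
the job is handed in; nothing more can be done
None
```

The filter slide is out and latched at its last catch with the button up, the pin tool is back upright in its stand, and the job was handed in at about 27 s; the hand-in returned no verdict.

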